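Hang up the block lifter and hold the incubator hood open

TASK

Someone left the block lifter lying on the hood of the vial incubator: hang it by its ring on the hook of the clamp stand and let go of it. Then raise the hood and hold it open at 60 degrees so that I can take my vials out: it has no stay, so do not let it drop or swing it back much past that, and finish while still holding it there. Leave the pots, glassware, rack and spatula where they are.

Things in the scene. Friction and masses are not known exactly. Their poses are not given: they have to be found in the camera images.
- incubator: White dry-block vial incubator, fixed, 300 deep (x) by 220 wide (y); origin: centre of its footprint on the bench. Front (-x): grey control panel sloping up from about 54 to 90 mm height between x = -150 and -70; housing behind it 98 high. On it the hinged hood: grey frame, clear pane, 180 deep, 200 wide, 43 high, front face at x = -60, flat top 145 above the bench. Left or right of the middle.
- hood (a joint): Opening angle of the hood in rad: 0 shut, 1.047 = 60 degrees, 1.75 = end stop. Hinged along its rear edge (axis parallel to the incubator's y); the front goes up and back. About 0.6 kg (varies 0.8 to 1.25 times), freely swinging, no stay: falls shut when let go.
- hood_hinge (a point): Point on the hinge line in the middle of the width, fixed to the incubator: 120 mm behind its origin (+x), 102 mm above the bench. Axes as the incubator's.
- hood_bar (a point): Middle of the hood's round steel bar handle: 10 mm thick, 106 clear length along y, 45 out from the hood's front face (40 clear gap). Moves and turns with the hood; shut, it lies 225 in front of (-x) and 26 above the hinge line, 128 above the bench, about 50 above the control panel. The bar, pinched across, can turn between the fingers.
- lifter: Loose block lifter, 143 long, 8 thick, about 110 g, lying flat on the hood. Black flat handle 60 long (x), 14 wide (y), 8 thick; origin: middle of the handle's underside, balance point about 15 mm from it towards the ring; +x points to the ring, +z up as it lies. At +x a steel ring, 46 outside, 30 inside diameter, of 8 mm round bar; at -x an 8 mm round rod 45 long.
- lifter_eye (a point): Centre of the lifter's ring, 49 mm from its origin along +x and 4 mm above the underside; axes as the lifter's (ring axis = z).
- stand: Laboratory clamp stand, fixed: dark base plate 200 (x) by 130 (y), 12 mm high, origin at the centre of its footprint; upright steel rod 12 mm thick, 442 mm high, 70 mm behind the origin (+x). A clamped boss on the rod carries the hook, which points to -x. Stands on the other side of the bench from the incubator.
- boss: The aluminium boss (26 by 22 by 30 mm, wing screw on its +y side) clamped on the upright, with the hook of 8 mm round steel bar: level from the boss for 45 mm (measured from the rod's axis) to -x, then turned up at 45 degrees for 40 mm. Origin in the rod's axis at the height of the hook's level part, 170 to 220 mm above the bench. Clamped firmly.
- hook_bend (a point): Centre of the bar at the bend of the hook, lowest point where a ring comes to rest, 45 mm from the rod's axis; axes as the stand's. A lifter hanging here has its eye about 11 mm below this point and its +x axis pointing up.
- hook_tip (a point): Free end of the hook (centre of its round end), 28 mm in front of (-x) and 28 mm above the bend.
- pot_a: Bystander: lidded sample pot, 52 diameter, 60 high, beside the incubator; origin under its centre.
- pot_b: Bystander: a like pot on the other side of the incubator.
- beaker: Bystander: glass beaker, 70 diameter, 90 high, at the left.
- wash_bottle: Bystander: white wash bottle with a bent spout, 68 diameter, 190 high, at the right.
- jar: Bystander: brown jar, 64 diameter, 85 high, near left.
- vial_rack: Bystander: grey rack with vials, 50 by 160, 58 high, near right.
- spatula: Bystander: steel lab spatula, 180 long, 8 high, lying at the left.
Not all that is in view belongs to the job. Leave any blue or green look-alike of the lifter alone.

How it is judged (in metres and radians):
On the way, in this order (a step that is already met when the one before it is completed fails the run):
1. the lifter hangs by its ring on the hook, let go and nearly still, while the hood is still shut (distance between lifter_eye and hook_bend below 0.035 m and angle between lifter's own x axis and vertical below 0.4 rad and contact force between lifter and boss above 0.3 N and contact force between lifter and the arm below 0.1 N and contact force between lifter and the fingers below 0.1 N and linear speed of lifter below 0.15 m/s and value of joint hood below 0.15 rad), for 0.2 s.
2. the hood is raised to 60 degrees (within 5) and held there by the robot (value of joint hood between 0.96 and 1.134 rad and (contact force between hood and the fingers above 0.4 N or contact force between hood and the arm above 0.4 N)), for 0.2 s.
At the end, for the whole second after the job is handed in: The hood stands still at 60 degrees within 5 (0.96 to 1.134 rad), carried by the robot, which is still on it; the lifter hangs freely on the hook by its ring (eye within 35 mm of the bend, long axis within 14 degrees of vertical), not touched by the robot; no bystander has been moved (all of step 2 and velocity of joint hood between -0.05 and 0.05 rad/s and distance between lifter_eye and hook_bend below 0.035 m and angle between lifter's own x axis and vertical below 0.25 rad and contact force between lifter and boss above 0.3 N and contact force between lifter and the arm below 0.1 N and contact force between lifter and the fingers below 0.1 N and linear speed of lifter below 0.1 m/s); the arm keeps its last pose, push and grip.
It fails at once if the hood is swung back past 75 degrees (value of joint hood above 1.31 rad).
It fails at once if the hood drops (velocity of joint hood below -1.5 rad/s).
It fails at once if a bystander is pushed more than 40 mm or tipped over (distance of any of pot_a, pot_b, beaker, wash_bottle, jar, vial_rack, spatula from where it was at the start of the episode above 0.04 m or angle between any of pot_a, pot_b, beaker, wash_bottle, jar's own z axis and vertical above 0.7 rad).
It also fails if it takes over 64 s, if anything falls off the work surface, if the arm or the gripper's body presses on something with over 40 N, if the wrist force passes 120 N, or if a joint passes its speed limit or range.

ROBOT

A 6-joint arm with a two-finger parallel gripper is mounted at the origin on the work surface. World frame = base frame: x ahead of the robot, y to its left, z up, the work surface at z = 0. Lengths are in m, angles in degrees, forces in N, time in s.
With the tool pointing down it reaches from about 0.15 to 0.775 m from the base axis. Payload 6.1 kg.
Tool frame: the origin (TCP) lies at the very end of the fingers, on their centre line; the grasp point (between the pads) lies grip_depth behind it (grip_depth is the distance from the TCP to the grasp point, in m); z points along the fingers, y is the line along which they close (so a half turn about z gives the same grasp; the last joint's range is limited). The gripper opens to 85 mm and grips with 20 to 120 N. Pads are 22 mm wide; open, the fingers measure 114 mm over their backs; the gripper's body (76 mm by 85 mm) begins 54 mm behind the grasp point. The pads swing forward as they close: fully open they stand 13 mm farther back than shut.
Start: joints at [68.812, 7.208, -2.269, 80.523, 0, 90], TCP at [0.19, 0.489, 0.231] pointing down, gripper open.
Joint ranges: [-155.77, 155.77], [-54.66, 111.73], [-72.52, 77.12], [-102.08, 115.82], [-83.92, 84.16], [-180, 180]. Speed limits (degrees/s): [136.94, 136.94, 172.46, 180, 180, 180].

INTERFACE

Orientations are given as a 3x3 rotation matrix whose columns are the frame's x, y, z axes.
In Python, from bench import get_state, snapshot, sign_off, look_for, trace, grip_depth gives the robot as it stands.
- The arm moves only by the tool carry_out, never from a script. Its argument "rows" is a list of rows, each a list of 4 numbers: the shift along the tool's x, y, z scaled (see below), then the turn about the tool's z scaled (see below). In form: [[dx, dy, dz, turn], ...]. A call has exactly 10 rows; each row is the pose to reach, as a shift and turn from the pose commanded when the call began, along the tool's axes at that moment; what a row does not reach only later rows make up. The controller multiplies each number of a shift by 15 cm and each number of a turn by 120 degrees. A row lasts 1/12 s, in which the tool goes at most 41.7 mm and 7.16 degrees, less where a joint would pass 70% of its speed; a pose out of reach is approached as far as the arm can. A call with a number of a shift or a turn outside -1 to 1 is refused whole. A call with a gripper value outside its range is refused whole. "grip" is the closure, from -1 (fully open) to 1 (shut), set as the call begins (left out, the last holds). The fingers move at their own pace and stop on an object; "newtons" is the grip in N (left out, the last holds). Time passes only in rows, so rows that repeat a pose let the fingers close, or fill a call up. It gives the time, the measured TCP pose, the force, the opening and the grip force at its end, in the units of the state.
- get_state(): the state, without advancing time (a new reading comes with each control period).
- snapshot(name): name is "side" or "top" or "wrist"; returns a dict with "img" (480x640x3 uint8, blue, green, red), "vfov" (degrees; the focal length in pixels is half the picture's height over the tangent of half this angle, whatever the lens; pixels are square), "cx", "cy" (the principal point, pixels), "eye" and "rotation" of the camera in the world. Camera axes: x right, y down, z forward; pixel columns grow to the right and rows downward; lengths in m; the calibration is good to about 2 mm. The wrist camera is an equidistant fisheye: a pixel r from the principal point sees the ray r / f radians off the axis. A picture is of the moment at which its call begins. There is no depth.
- sign_off(): hands the job in; it is judged then, once.
Trained networks look in a picture, given as the dict that the camera call returned (one of the last four; its "shot" number tells which), for a name from the list of things; names that differ only in an ending like _2 or _b are one class to them, and where a whole thing is asked for, a point or a joint stands for the part that bears it (a point fixed in the world has none). Each returns a list of dicts, best first, with "conf" (0 to 1); they miss things now and then, are a little off and sometimes report something else, mostly with a low value. They report only what shows in the picture. A call takes as long as a camera call. They do not tell look-alikes from the thing itself.
- look_for(thing, picture): "rect" ([left, top, right, bottom] in pixels, round what is visible of it).
- trace(thing, picture): "pixels" (480x640 bool, what is visible of it) and "rect" ([left, top, right, bottom] in pixels, round what is visible of it).
The state is a dict: "time": time; "qpos": joint angles; "qvel": joint speeds; "tau": joint torques, N m; "eef_pos": TCP position; "ee_rot": TCP orientation; "force": force on the tool from outside, world axes, zero at the start; "wrist_torque": the same for the moment, N m; "width": opening from 0.0 (shut) to 1.0 (fully open); "gripper_force": force on a finger pad.
Only numpy, scipy, OpenCV 4.12 (cv2) and the standard library are available. Lean on these libraries where they do the work, as an engineer would, in place of code of your own. Each camera call takes 0.05 s, during which the arm holds its last target. There are 200 camera calls.

## Working session

There is one attempt and no reset: what is moved stays moved. The work goes in short steps, Python scripts to look and compute and a tool call to move; the robot and the scene stay as the last step left them, time stands still between calls to the robot, and variables do not carry over. Pictures are saved under pics/ and viewed, at most 10 in all, crops included, and the job is handed in when it is done.

Besides the shell and the picture viewer there is one more tool, called after "Call:" as name(argument=value, ...), one argument or row to a line, values as JSON. carry_out: Moves the arm, as the interface text tells. Shifts and turns lie within -1 to 1; 1 stands for 15 cm of shift or 120 degrees of turn. Its arguments: {"type":"object","properties":{"rows":{"type":"array","items":{"type":"array","items":{"type":"number"}}},"grip":{"type":"number"},"newtons":{"type":"number"}},"required":["rows"]}

```bash
ls; mkdir -p pics; cat > h.py <<'E'
import numpy as np, cv2
from bench import *
def ray(p,u,v):
    f=240/np.tan(np.radians(p["vfov"])/2); d=np.array([(u-p["cx"])/f,(v-p["cy"])/f,1.0])
    if p.get("fish"):
        x=np.array([u-p["cx"],v-p["cy"]]);r=np.hypot(*x);t=r/f
        d=np.array([*(x/max(r,1e-9)*np.sin(t)),np.cos(t)])
    d=np.array(p["rotation"])@d; return np.array(p["eye"]),d/np.linalg.norm(d)
def onz(p,u,v,z):
    e,d=ray(p,u,v); return e+d*(z-e[2])/d[2]
def proj(p,X):
    f=240/np.tan(np.radians(p["vfov"])/2)
    c=np.array(p["rotation"]).T@(np.array(X)-p["eye"])
    if p.get("fish"):
        r=np.hypot(c[0],c[1]);t=np.arctan2(r,c[2]);return np.array([p["cx"],p["cy"]])+c[:2]/max(r,1e-9)*t*f
    return np.array([p["cx"]+f*c[0]/c[2],p["cy"]+f*c[1]/c[2]])
def snap(n):
    p=snapshot(n); p["fish"]=(n=="wrist"); return p
E
python3 - <<'E'
from h import *
s=get_state();print({k:np.round(v,3).tolist() for k,v in s.items()},grip_depth)
P={n:snap(n) for n in("top","side")}
for n,p in P.items():
    print(n,p["vfov"],p["eye"],np.round(p["rotation"],3).tolist(),p["shot"])
    cv2.imwrite(f"pics/{n}1.png",p["img"])
    for t in("incubator","lifter","stand","boss","hood_bar","hood"):
        for r in look_for(t,p)[:3]:print(n,t,np.round(r["rect"]).tolist(),round(r["conf"],2))
E
```

```text
pics
{'time': 0.0, 'qpos': [68.812, 7.243, -2.326, 80.523, -0.0, 89.999], 'qvel': [-0.104, -0.056, 0.024, 0.023, -0.003, 0.086], 'tau': [-0.001, -43.592, 35.292, 0.017, 0.0, -0.0], 'eef_pos': [0.19, 0.489, 0.231], 'ee_rot': [[-0.932, 0.361, -0.001], [0.361, 0.932, -0.001], [-0.0, -0.002, -1.0]], 'force': [0.055, 0.23, -0.231], 'wrist_torque': [-0.016, 0.037, 0.033], 'gripper_force': 0.0, 'width': 1.002} 0.0187
top 42.88045713697318 [ 0.41581545 -0.00540408  1.68304198] [[0.027, -0.998, 0.05], [-1.0, -0.027, -0.001], [0.002, -0.05, -0.999]] 1
top incubator [361.0, 147.0, 448.0, 262.0] 0.79
top lifter [489.0, 260.0, 504.0, 312.0] 0.85
top lifter [379.0, 176.0, 437.0, 196.0] 0.84
top lifter [284.0, 262.0, 334.0, 286.0] 0.5
top stand [228.0, 136.0, 295.0, 231.0] 0.77
top boss [234.0, 151.0, 253.0, 184.0] 0.61
top hood_bar [371.0, 150.0, 449.0, 244.0] 0.69
top hood [369.0, 151.0, 453.0, 242.0] 0.93
side 47.66236366935215 [0.09899617 1.18976424 0.91596921] [[-0.946, -0.181, 0.27], [-0.325, 0.497, -0.804], [0.012, -0.848, -0.529]] 2
side incubator [261.0, 180.0, 374.0, 264.0] 0.58
side incubator [296.0, 186.0, 325.0, 212.0] 0.26
side lifter [339.0, 288.0, 372.0, 311.0] 0.61
side lifter [297.0, 186.0, 323.0, 208.0] 0.56
side stand [222.0, 156.0, 306.0, 331.0] 0.73
side stand [225.0, 233.0, 261.0, 254.0] 0.59
side boss [224.0, 234.0, 262.0, 252.0] 0.6
side hood_bar [270.0, 182.0, 359.0, 231.0] 0.58
side hood_bar [263.0, 178.0, 372.0, 262.0] 0.5
side hood [275.0, 181.0, 359.0, 233.0] 0.87
side hood [190.0, 352.0, 224.0, 404.0] 0.2
```

View pics/top1.png

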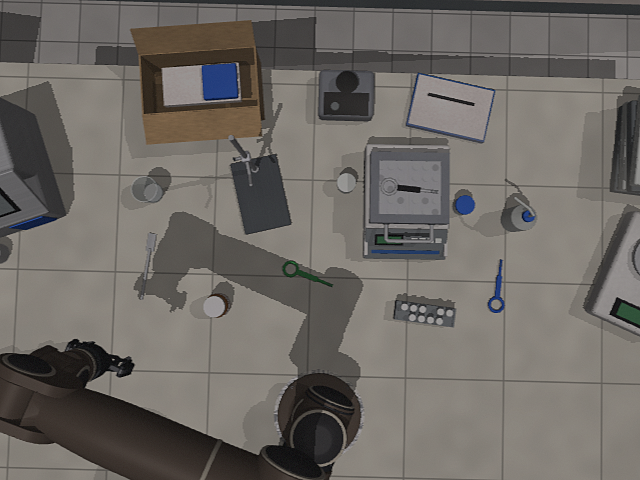

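View pics/side1.png

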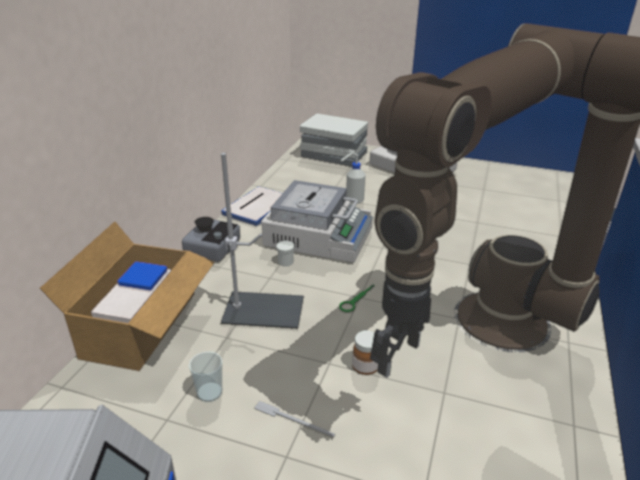

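Candidates for the lifter: black/steel one on the hood at top-view (410,187), green one at (305,272), blue one at (497,288). Only the first lies on the hood and has a black handle and steel ring. The stand is at (260,195), its hook at about (240,150), and the hood bar at about (410,232).

```bash
cat > m1.py <<'E'
from h import *
p=snap("top"); s=snap("side")
im=p["img"]
a=cv2.resize(im[140:270,355:455],None,fx=4,fy=4,interpolation=cv2.INTER_CUBIC)
b=cv2.resize(im[125:255,210:305],None,fx=4,fy=4,interpolation=cv2.INTER_CUBIC)
cv2.imwrite("pics/crop1.png",np.hstack([a,b]))
def rect(t,z,near=None):
    for r in trace(t,p)[:4]:
        ys,xs=np.nonzero(r["pixels"]); pts=np.array([onz(p,x,y,z)[:2] for x,y in zip(xs,ys)],np.float32)
        (c,wh,an)=cv2.minAreaRect(pts); print(t,round(r["conf"],2),"c",np.round(c,4),"wh",np.round(wh,4),"ang",round(an,1), "px",np.round([xs.mean(),ys.mean()]))
for t,z in(("lifter",.149),("hood",.145),("incubator",.098),("stand",.012),("boss",.2),("pot_a",.06),("hood_bar",.128),("wash_bottle",.19)):rect(t,z)
for r in trace("boss",s)[:2]:
    ys,xs=np.nonzero(r["pixels"]);print("side boss",r["conf"],r["rect"],xs.mean(),ys.mean())
a=cv2.resize(s["img"][215:275,200:290],None,fx=8,fy=8,interpolation=cv2.INTER_CUBIC)
cv2.imwrite("pics/sideboss.png",a)
E
python3 m1.py
```

```text
lifter 0.88 c [ 0.6109 -0.2136] wh [0.0406 0.1437] ang 1.5 px [406. 188.]
lifter 0.68 c [ 0.3617 -0.4364] wh [0.1224 0.0375] ang 0.8 px [498. 290.]
lifter 0.54 c [0.3863 0.037 ] wh [0.123  0.0356] ang 78.5 px [305. 274.]
lifter 0.29 c [ 0.5833 -0.2131] wh [0.2288 0.2013] ang 1.0 px [410. 190.]
hood 0.68 c [ 0.5838 -0.2137] wh [0.2294 0.2019] ang 1.0 px [410. 190.]
incubator 0.84 c [ 0.5775 -0.2137] wh [0.3006 0.2267] ang 1.4 px [406. 202.]
incubator 0.22 c [0.6513 0.1988] wh [0.0799 0.036 ] ang 30.0 px [248. 168.]
stand 0.92 c [0.6329 0.1842] wh [0.2765 0.1329] ang 13.4 px [259. 191.]
boss 0.75 c [0.6393 0.1864] wh [0.0811 0.0428] ang 34.3 px [246. 165.]
pot_a 0.77 c [ 0.5752 -0.3707] wh [0.0481 0.0562] ang 1.5 px [463. 205.]
pot_a 0.54 c [ 0.6257 -0.0574] wh [0.0483 0.0454] ang 1.5 px [346. 183.]
hood_bar 0.73 c [ 0.5856 -0.216 ] wh [0.232  0.2041] ang 1.0 px [410. 190.]
hood_bar 0.23 c [0.6524 0.1965] wh [0.0823 0.0441] ang 34.8 px [246. 164.]
wash_bottle 0.67 c [ 0.5335 -0.4773] wh [0.0757 0.0857] ang 46.0 px [519. 218.]
side boss 0.61 [223.4, 237.4, 242.3, 252.4] 232.14864864864865 244.26351351351352
```

View pics/crop1.png

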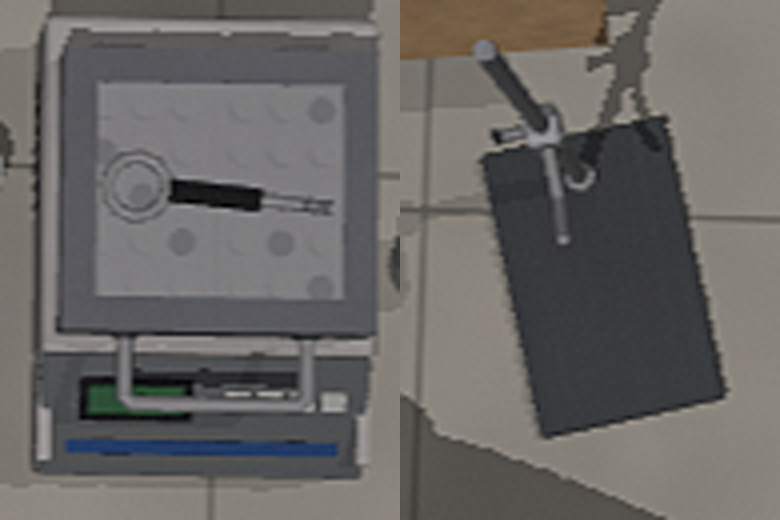

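View pics/sideboss.png

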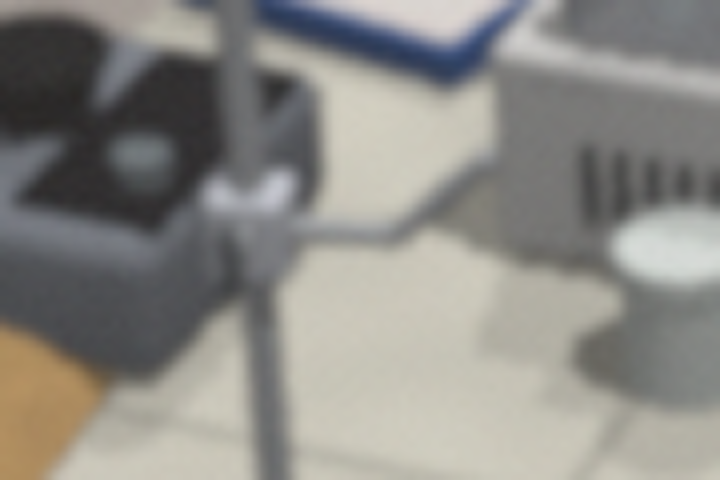

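Left crop: lifter ring at top-view pixel (389,187), black handle (409,188.5), bar (410,240). Right crop: hook tip (250.8,185.3), rod top (231,136.5), base corners visible. Side crop: hook tip (260.9,234.4), bend (250,244.6).

```bash
python3 - <<'E'
from h import *
from scipy.optimize import least_squares
p=snap("top");s=snap("side")
def st(q,l): 
    x,y,a=q[:3];c,n=np.cos(a),np.sin(a);return [x+c*l[0]-n*l[1],y+n*l[0]+c*l[1],l[2]]
obs=[]
def res(q):
    h=q[3];r=[]
    for l,o in zip([(.1,.065,.012),(.1,-.065,.012),(-.1,-.065,.012),(-.1,.065,.012)],[(231,164.2),(276.5,154.2),(291.5,224.5),(245.5,234.5)]): r.append(proj(p,st(q,l))-o)
    r.append(proj(p,st(q,(.07,0,.442)))-(231,136.5))
    bx=.07-.045
    a=q[2]+q[4]; 
    def hk(d,z): 
        b=st(q,(.07,0,h)); return [b[0]-d*np.cos(a),b[1]-d*np.sin(a),h+z]
    tip=hk(.073,.028);bend=hk(.045,0)
    r+= [proj(p,tip)-(250.7,184.8),proj(s,tip)-(260.9,234.4),proj(s,bend)-(250,244.6)]
    return np.ravel(r)
f=least_squares(res,[.63,.18,.2,.2,0]);q=f.x
print(q,np.degrees(q[2]),np.degrees(q[4]));print(np.round(f.fun,1))
b=st(q,(.07,0,q[3]));a=q[2]+q[4]
print("bend",b[0]-.045*np.cos(a),b[1]-.045*np.sin(a),q[3],"tip",b[0]-.073*np.cos(a),b[1]-.073*np.sin(a),q[3]+.028)
for n,uv,z in(("ring",(389.2,186.7),.149),("handle",(408.7,188.5),.153),("rod",(438,191.5),.149),("barL",(385.9,240.5),.128),("barR",(431,241),.128)):print(n,np.round(onz(p,*uv,z),4))
E
```

```text
[ 0.59565222  0.1754476   0.24210596  0.20607546 -0.01781761] 13.8716498909726 -1.0208740643883467
[-0.9 -0.7 -0.2 -0.7  0.2 -0.2 -0.3 -0.1  0.7  1.   0.1  0.1  0.   0.5
  0.2 -0.6]
bend 0.6197378175502346 0.18222137105273672 0.20607545765442814 tip 0.592439143799779 0.17599381844627987 0.23407545765442814
ring [ 0.6077 -0.1625  0.149 ]
handle [ 0.604  -0.2112  0.153 ]
rod [ 0.5988 -0.2858  0.149 ]
barL [ 0.4725 -0.1592  0.128 ]
barR [ 0.4743 -0.2741  0.128 ]
```

Call:
carry_out(
  rows=[
    [-0.1, -0.1, -0.03, -0.05],
    [-0.2, -0.2, -0.06, -0.1],
    [-0.3, -0.3, -0.1, -0.15],
    [-0.4, -0.4, -0.13, -0.2],
    [-0.5, -0.5, -0.17, -0.25],
    [-0.6, -0.6, -0.2, -0.3],
    [-0.7, -0.7, -0.24, -0.35],
    [-0.8, -0.8, -0.28, -0.4],
    [-0.9, -0.9, -0.31, -0.45],
    [-1, -1, -0.34, -0.5],
  ],
  grip=-1,
)

```text
time: 2.18
eef_pos: [0.2757, 0.2945, 0.2827]
ee_rot: [[-0.776, -0.631, 0.0], [-0.631, 0.776, 0.0], [-0.001, 0.0, -1.0]]
force: [0.4, -0.1, 0.5]
width: 1.001
gripper_force: 0.0
```

```bash
cat >> h.py <<'E'
def plan(xyz,yaw=None):
    """shift/turn numbers (from the measured pose) to TCP xyz, tool-y at yaw deg"""
    s=get_state();R=np.array(s["ee_rot"]);d=R.T@(np.array(xyz)-s["eef_pos"])/.15
    y0=np.degrees(np.arctan2(R[1,1],R[0,1]));t=0 if yaw is None else ((y0-yaw+180)%360-180)/120
    print("t",round(s["time"],2),"pos",np.round(s["eef_pos"],4),"yaw_y",round(y0,1),"q",np.round(s["qpos"],1),"F",np.round(s["force"],1),"w",round(s["width"],3),"gf",round(s["gripper_force"],1),"\n -> shift",np.round(d,3),"turn",round(t,3))
E
python3 -c "
from h import *
plan((.604,-.211,.25),175.8)"
```

```text
t 2.18 pos [0.2757 0.2945 0.2827] yaw_y 129.1 q [46.9 -5.6 -8.9 86.7 -0.   7.8] F [ 0.4 -0.1  0.5] w 1.001 gf 0.0 
 -> shift [ 0.429 -3.996  0.218] turn -0.389
```

Call:
carry_out(
  rows=[
    [0.01, -0.1, 0, -0.04],
    [0.02, -0.2, 0, -0.08],
    [0.03, -0.3, 0, -0.12],
    [0.04, -0.4, 0, -0.16],
    [0.05, -0.5, 0, -0.2],
    [0.06, -0.6, 0, -0.24],
    [0.07, -0.7, 0, -0.28],
    [0.08, -0.8, 0, -0.32],
    [0.1, -0.9, 0, -0.36],
    [0.107, -1, 0, -0.389],
  ],
)

```text
time: 3.02
eef_pos: [0.3571, 0.1677, 0.2825]
ee_rot: [[-0.075, -0.997, 0.0], [-0.997, 0.075, 0.0], [-0.0, -0.0, -1.0]]
force: [-0.4, 0.1, 0.0]
width: 1.001
gripper_force: 0.0
```

Call:
carry_out(
  rows=[
    [0.1, -0.06, 0, 0],
    [0.2, -0.12, 0, 0],
    [0.3, -0.2, 0, 0],
    [0.4, -0.27, 0, 0],
    [0.5, -0.35, 0, 0],
    [0.6, -0.43, 0, 0],
    [0.7, -0.5, 0, 0],
    [0.8, -0.57, 0, 0],
    [0.9, -0.65, 0, 0],
    [1, -0.73, 0, 0],
  ],
)

```text
time: 3.85
eef_pos: [0.4546, 0.0095, 0.2824]
ee_rot: [[-0.079, -0.997, 0.0], [-0.997, 0.079, 0.0], [-0.0, -0.0, -1.0]]
force: [0.9, 0.8, 0.1]
width: 1.0
gripper_force: 0.0
```

Call:
carry_out(
  rows=[
    [0.1, -0.06, 0, 0],
    [0.2, -0.12, 0, 0],
    [0.3, -0.2, 0, 0],
    [0.4, -0.27, 0, 0],
    [0.5, -0.35, 0, 0],
    [0.6, -0.43, 0, 0],
    [0.7, -0.5, 0.05, 0],
    [0.8, -0.57, 0.1, 0],
    [0.9, -0.65, 0.15, 0],
    [1, -0.73, 0.2, 0],
  ],
)

```text
time: 4.68
eef_pos: [0.5521, -0.1487, 0.252]
ee_rot: [[-0.079, -0.997, 0.0], [-0.997, 0.079, -0.0], [0.0, -0.0, -1.0]]
force: [0.1, 0.1, 0.7]
width: 1.004
gripper_force: 0.0
```

```bash
python3 - <<'E'
from h import *
plan((.604,-.211,.25),175.8)
w=snap("wrist");cv2.imwrite("pics/w1.png",w["img"])
print(w["vfov"],w["cx"],w["cy"],w["eye"],np.round(w["rotation"],2).tolist())
for X in((.604,-.211,.153),(.6077,-.1625,.149),(.5988,-.2858,.149)):print(proj(w,X))
E
```

```text
t 4.68 pos [ 0.5521 -0.1487  0.252 ] yaw_y 175.5 q [ -15.1   12.5    6.6   84.1    0.  -100.6] F [0.1 0.1 0.7] w 1.004 gf 0.0 
 -> shift [ 0.387 -0.378  0.013] turn -0.003
65.70646984690485 315.97438155906855 236.65683769131036 [ 0.5459323  -0.22582785  0.39434516] [[-1.0, 0.07, 0.02], [0.08, 0.95, 0.3], [-0.0, 0.3, -0.95]]
[230.0519386  152.81559236]
[234.96334988 222.26353378]
[228.95570351  42.16639511]
```

View pics/w1.png

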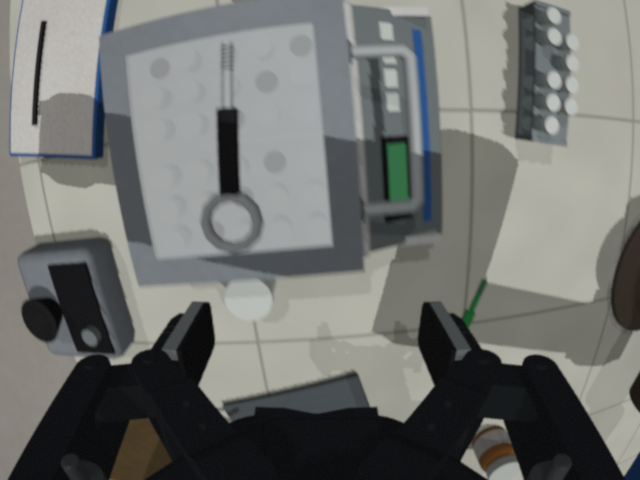

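The wrist view shows the black-handled steel lifter: handle (228,150), ring (232,221), within 3 px of my prediction. It is the right one.

Call:
carry_out(
  rows=[
    [0.1, -0.1, 0, 0],
    [0.2, -0.2, 0.05, 0],
    [0.3, -0.3, 0.15, 0],
    [0.36, -0.36, 0.28, 0],
    [0.393, -0.385, 0.4, 0],
    [0.393, -0.385, 0.5, 0],
    [0.393, -0.385, 0.58, 0],
    [0.393, -0.385, 0.64, 0],
    [0.393, -0.385, 0.68, 0],
    [0.393, -0.385, 0.69, 0],
  ],
  grip=-0.3,
  newtons=40,
)

```text
time: 5.57
eef_pos: [0.6042, -0.2109, 0.1478]
ee_rot: [[-0.079, -0.997, -0.001], [-0.997, 0.079, 0.0], [-0.0, 0.001, -1.0]]
force: [0.2, 0.8, -0.1]
width: 0.652
gripper_force: 0.0
```

```bash
python3 - <<'E'
from h import *
plan((.605,-.212,.147),175.6)
w=snap("wrist");cv2.imwrite("pics/w2.png",w["img"])
E
```

```text
t 5.57 pos [ 0.6042 -0.2109  0.1478] yaw_y 175.5 q [ -19.2   20.4    4.1   73.8   -0.  -104.7] F [ 0.2  0.8 -0.1] w 0.652 gf 0.0 
 -> shift [ 0.007 -0.006  0.005] turn -0.001
```

View pics/w2.png

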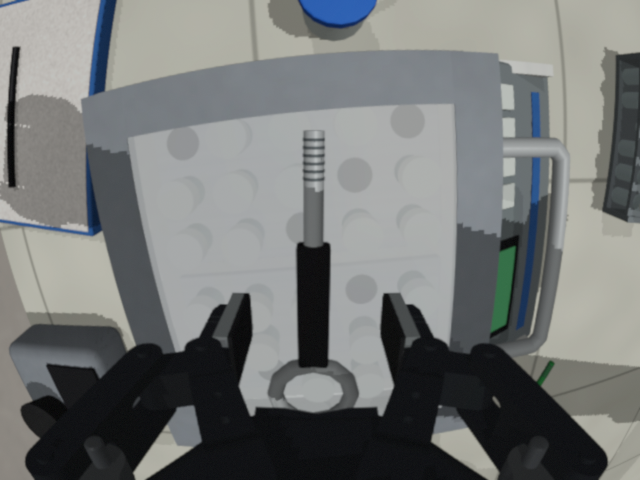

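The handle is centred between the pads (u≈314). Closing on it, then lifting.

Call:
carry_out(
  rows=[
    [0, 0, 0.005, 0],
    [0, 0, 0.005, 0],
    [0, 0, 0.005, 0],
    [0, 0, 0.005, 0],
    [0, 0, 0.005, 0],
    [0, 0, 0.005, 0],
    [0, 0, 0.005, 0],
    [0, 0, 0.005, 0],
    [0, 0, 0.005, 0],
    [0, 0, 0.005, 0],
  ],
  grip=1,
  newtons=40,
)

```text
time: 6.45
eef_pos: [0.605, -0.2112, 0.149]
ee_rot: [[-0.079, -0.997, 0.002], [-0.997, 0.079, -0.0], [0.0, -0.002, -1.0]]
force: [-1.3, -0.5, 5.9]
width: 0.14
gripper_force: 39.4
```

Call:
carry_out(
  rows=[
    [0, 0, -0.05, 0],
    [0, 0, -0.1, 0],
    [0, 0, -0.2, 0],
    [0, 0, -0.3, 0],
    [0, 0, -0.4, 0],
    [0, 0, -0.5, 0],
    [0, 0, -0.6, 0],
    [0, 0, -0.7, 0],
    [0, 0, -0.8, 0],
    [0, 0, -0.9, 0],
  ],
)

```text
time: 7.28
eef_pos: [0.6043, -0.2111, 0.2841]
ee_rot: [[-0.079, -0.997, -0.0], [-0.997, 0.079, 0.0], [0.0, 0.0, -1.0]]
force: [-0.6, 0.3, -1.8]
width: 0.138
gripper_force: 39.0
```

```bash
python3 - <<'E'
from h import *
plan((.5,.15,.285),103.5)
w=snap("wrist");cv2.imwrite("pics/w3.png",w["img"])
E
```

```text
t 7.28 pos [ 0.6043 -0.2111  0.2841] yaw_y 175.5 q [ -19.3   21.    22.1   91.1   -0.  -104.7] F [-0.6  0.3 -1.8] w 0.138 gf 39.0 
 -> shift [-2.345  0.883 -0.006] turn 0.6
```

View pics/w3.png

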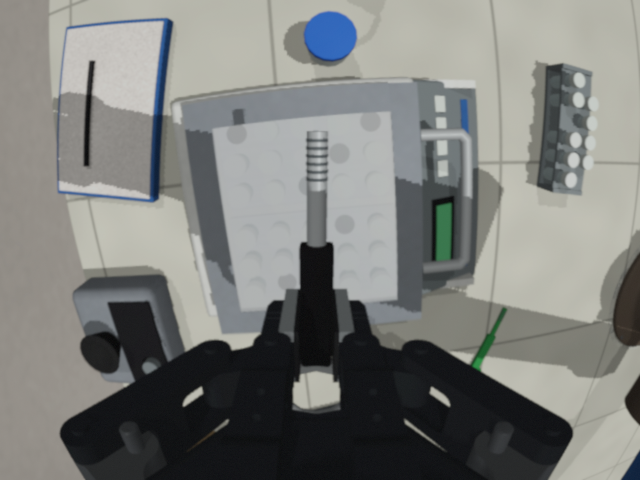

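Call:
carry_out(
  rows=[
    [-0.1, 0.04, 0, 0.058],
    [-0.2, 0.08, 0, 0.117],
    [-0.3, 0.12, 0, 0.176],
    [-0.4, 0.16, 0, 0.235],
    [-0.5, 0.2, 0, 0.294],
    [-0.6, 0.24, 0, 0.353],
    [-0.7, 0.28, 0, 0.412],
    [-0.8, 0.31, 0, 0.471],
    [-0.9, 0.34, 0, 0.53],
    [-1, 0.37, 0, 0.59],
  ],
)

```text
time: 8.17
eef_pos: [0.5606, -0.0565, 0.2828]
ee_rot: [[-0.969, -0.248, -0.001], [-0.248, 0.969, -0.0], [0.001, 0.0, -1.0]]
force: [0.0, -0.1, -1.4]
width: 0.145
gripper_force: 39.1
```

Call:
carry_out(
  rows=[
    [0, 0.1, 0, 0],
    [0, 0.2, 0, 0],
    [0.02, 0.3, 0, 0],
    [0.04, 0.4, 0, 0],
    [0.04, 0.5, 0, 0],
    [0.04, 0.6, 0, 0],
    [0.04, 0.7, 0, 0.01],
    [0.04, 0.8, 0, 0.01],
    [0.04, 0.9, 0, 0.01],
    [0.04, 1, 0, 0.01],
  ],
)

```text
time: 9.0
eef_pos: [0.5164, 0.0871, 0.2829]
ee_rot: [[-0.972, -0.234, -0.0], [-0.234, 0.972, -0.0], [0.0, -0.0, -1.0]]
force: [-0.1, -0.1, -1.0]
width: 0.148
gripper_force: 39.1
```

```bash
python3 - <<'E'
from h import *
plan((.5457,.165,.28),103.3)
w=snap("wrist");s=snap("side");t=snap("top")
def box(im,c,n=40,k=8):
    u,v=np.round(c).astype(int);return cv2.resize(im[max(v-n,0):v+n,max(u-n,0):u+n],(400,400),interpolation=cv2.INTER_CUBIC)
e=np.array(get_state()["eef_pos"])
print("side c",proj(s,e),"top c",proj(t,e))
cv2.imwrite("pics/st.png",np.hstack([box(s["img"],proj(s,e+[.06,.03,0])),box(t["img"],proj(t,e+[.06,.03,0]))]))
E
```

```text
t 9.0 pos [0.5164 0.0871 0.2829] yaw_y 103.5 q [ 9.6  7.5  4.5 87.1 -0.  -4. ] F [-0.1 -0.1 -1. ] w 0.148 gf 39.1 
 -> shift [-0.311  0.459  0.019] turn 0.002
side c [303.25490385 205.76991928] top c [285.83279336 216.15550009]
```

View pics/st.png

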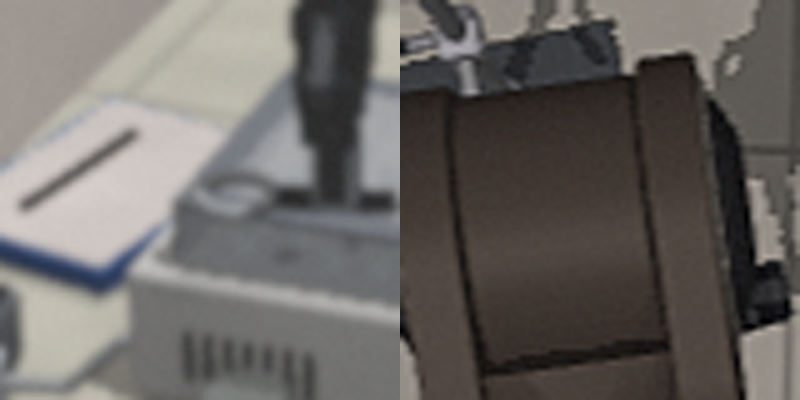

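Side crop: lifter level in the grip, ring leading to +x, hook lower-left. Move the eye above the hook tip.

Call:
carry_out(
  rows=[
    [-0.02, 0.05, 0, 0],
    [-0.05, 0.12, 0, 0],
    [-0.1, 0.2, 0, 0],
    [-0.15, 0.28, 0, 0],
    [-0.2, 0.34, 0, 0],
    [-0.25, 0.4, 0.01, 0],
    [-0.29, 0.44, 0.02, 0],
    [-0.31, 0.46, 0.02, 0],
    [-0.31, 0.46, 0.02, 0],
    [-0.31, 0.46, 0.02, 0],
  ],
)

```text
time: 9.98
eef_pos: [0.5462, 0.1643, 0.2798]
ee_rot: [[-0.972, -0.234, -0.001], [-0.234, 0.972, -0.0], [0.001, -0.0, -1.0]]
force: [0.8, -0.4, -1.0]
width: 0.14
gripper_force: 39.1
```

```bash
python3 - <<'E'
from h import *
plan((.5457,.165,.28),103.3)
s=snap("side")
e=np.array(get_state()["eef_pos"]);d=np.array([.973,.23,0])
eye=e+.048*d; tip=np.array([.5924,.176,.234]);bend=np.array([.6197,.1822,.206])
c=np.round(proj(s,eye)).astype(int);u0,v0=c-[45,30]
im=cv2.resize(s["img"][v0:v0+75,u0:u0+90],None,fx=8,fy=8,interpolation=cv2.INTER_CUBIC)
for X in(eye,tip,bend):
    q=(proj(s,X)-[u0,v0]+.5)*8;print(np.round(q));cv2.circle(im,tuple(np.round(q).astype(int)),3,(0,0,255),-1)
cv2.imwrite("pics/s4.png",im)
E
```

```text
t 9.98 pos [0.5462 0.1643 0.2798] yaw_y 103.5 q [16.8 12.7 10.4 87.7 -0.   3.2] F [ 0.8 -0.4 -1. ] w 0.14 gf 39.1 
 -> shift [ 0.002  0.005 -0.002] turn 0.002
[364. 245.]
[371. 380.]
[285. 452.]
```

View pics/s4.png

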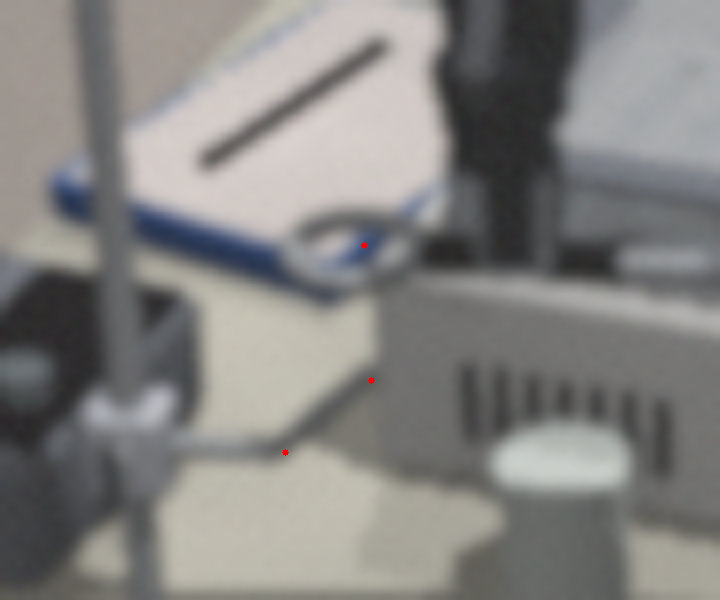

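Ring centre at (350,248), hook tip at (368,373), bend (280,446): the eye sits about 3 mm beyond the tip towards the rod, in line. Threading it down the 45° part.

Call:
carry_out(
  rows=[
    [0, 0, 0.05, 0],
    [0, 0, 0.1, 0],
    [0, 0, 0.15, 0],
    [0, 0, 0.2, 0],
    [0, 0, 0.25, 0],
    [-0.01, 0, 0.29, 0],
    [-0.03, 0, 0.32, 0],
    [-0.06, 0, 0.35, 0],
    [-0.08, 0, 0.37, 0],
    [-0.08, 0, 0.38, 0],
  ],
)

```text
time: 10.87
eef_pos: [0.5585, 0.1673, 0.2223]
ee_rot: [[-0.972, -0.234, -0.0], [-0.234, 0.972, -0.0], [0.0, -0.0, -1.0]]
force: [-0.6, -0.3, -1.5]
width: 0.139
gripper_force: 39.2
```

```bash
python3 - <<'E'
from h import *
plan((.5457,.165,.28),103.3)
s=snap("side")
u0,v0=222,205
im=cv2.resize(s["img"][v0:v0+75,u0:u0+90],None,fx=8,fy=8,interpolation=cv2.INTER_CUBIC)
cv2.imwrite("pics/s5.png",im)
E
```

```text
t 10.87 pos [0.5585 0.1673 0.2223] yaw_y 103.5 q [16.7 13.6  4.3 80.8 -0.   3.1] F [-0.6 -0.3 -1.5] w 0.139 gf 39.2 
 -> shift [ 0.086  0.005 -0.385] turn 0.002
```

View pics/s5.png

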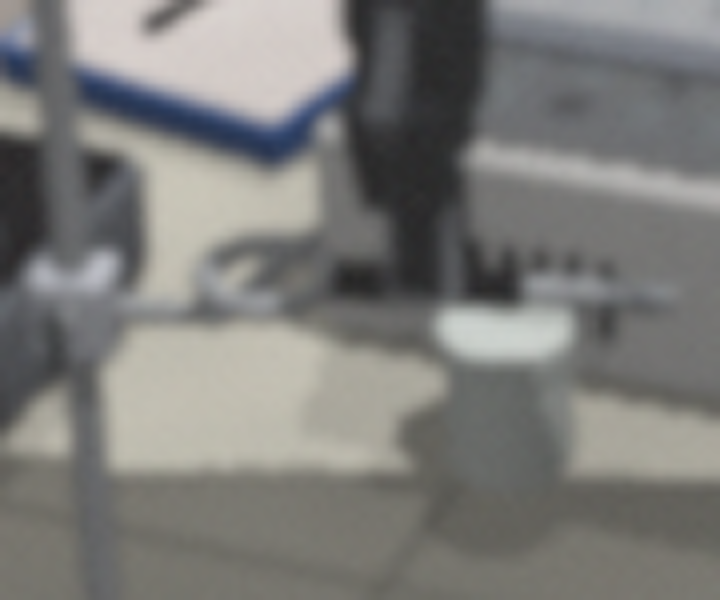

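Call:
carry_out(
  rows=[
    [0, 0, 0.02, 0],
    [0, 0, 0.04, 0],
    [0, 0, 0.06, 0],
    [0, 0, 0.09, 0],
    [-0.005, 0, 0.12, 0],
    [-0.01, 0, 0.15, 0],
    [-0.02, 0, 0.18, 0],
    [-0.03, 0, 0.21, 0],
    [-0.04, 0, 0.23, 0],
    [-0.04, 0, 0.23, 0],
  ],
  newtons=20,
)

```text
time: 11.75
eef_pos: [0.5639, 0.1687, 0.1876]
ee_rot: [[-0.972, -0.234, -0.001], [-0.234, 0.972, -0.0], [0.001, 0.0, -1.0]]
force: [0.0, -0.4, 1.9]
width: 0.14
gripper_force: 35.8
```

```bash
python3 - <<'E'
from h import *
plan((.5457,.165,.28),103.3)
s=snap("side")
for r in trace("lifter",s)[:3]:
    ys,xs=np.nonzero(r["pixels"]);print(round(r["conf"],2),np.round(r["rect"]),cv2.minAreaRect(np.stack([xs,ys],1).astype(np.float32)))
for l in(-.03,.0,.05):
  pass
E
```

```text
t 11.75 pos [0.5639 0.1687 0.1876] yaw_y 103.5 q [16.6 14.3  0.9 76.6  0.   3.1] F [ 0.  -0.4  1.9] w 0.14 gf 35.8 
 -> shift [ 0.124  0.005 -0.616] turn 0.002
0.8 [340. 286. 375. 313.] ((358.09228515625, 300.1615295410156), (12.775575637817383, 40.931461334228516), 60.2551155090332)
0.68 [387. 209. 426. 220.] ((404.7477111816406, 210.67433166503906), (37.451011657714844, 6.992132186889648), 16.699243545532227)
0.64 [246. 236. 299. 264.] ((271.9741516113281, 252.56036376953125), (58.6939811706543, 10.241904258728027), 23.198591232299805)
```

Call:
carry_out(
  rows=[
    [-0.01, 0, 0.02, 0],
    [-0.02, 0, 0.04, 0],
    [-0.03, 0, 0.05, 0],
    [-0.03, 0, 0.06, 0],
    [-0.03, 0, 0.06, 0],
    [-0.03, 0, 0.06, 0],
    [-0.03, 0, 0.06, 0],
    [-0.03, 0, 0.06, 0],
    [-0.03, 0, 0.06, 0],
    [-0.03, 0, 0.06, 0],
  ],
)

```text
time: 12.68
eef_pos: [0.5683, 0.1696, 0.1798]
ee_rot: [[-0.972, -0.234, 0.001], [-0.234, 0.972, 0.0], [-0.001, 0.0, -1.0]]
force: [1.8, 1.6, 2.8]
width: 0.138
gripper_force: 33.9
```

Call:
carry_out(
  rows=[
    [0, 0, 0, 0],
    [0, 0, 0, 0],
    [0, 0, 0, 0],
    [0, 0, 0, 0],
    [0, 0, 0, 0],
    [0, 0, 0, 0],
    [0, 0, 0, 0],
    [0, 0, 0, 0],
    [0, 0, 0, 0],
    [0, 0, 0, 0],
  ],
  grip=-0.2,
)

```text
time: 13.52
eef_pos: [0.568, 0.1696, 0.1796]
ee_rot: [[-0.972, -0.234, -0.0], [-0.234, 0.972, -0.0], [0.0, -0.0, -1.0]]
force: [-0.0, 0.0, -1.2]
width: 0.598
gripper_force: 0.0
```

```bash
python3 - <<'E'
from h import *
plan((.5457,.165,.28),103.3)
s=snap("side")
print("bend",proj(s,(.6197,.1822,.206)),"eye",proj(s,(.6197,.1822,.195)),"tail",proj(s,(.6197,.1822,.071)))
for r in trace("lifter",s)[:4]:
    ys,xs=np.nonzero(r["pixels"]);print(round(r["conf"],2),np.round(r["rect"]),cv2.minAreaRect(np.stack([xs,ys],1).astype(np.float32)))
E
```

```text
t 13.52 pos [0.568  0.1696 0.1796] yaw_y 103.5 q [16.6 14.8  0.5 75.7 -0.   3.1] F [-0.   0.  -1.2] w 0.598 gf 0.0 
 -> shift [ 0.152  0.005 -0.67 ] turn 0.002
bend [250.18271522 244.0218201 ] eye [250.43986467 247.81483568] tail [253.19053678 288.38790247]
0.72 [223. 235. 261. 252.] ((243.71621704101562, 242.7973175048828), (11.014730453491211, 34.68818283081055), 80.53767395019531)
0.67 [385. 206. 426. 221.] ((402.34857177734375, 212.67401123046875), (39.83107376098633, 7.326358795166016), 7.352379322052002)
0.63 [346. 156. 369. 200.] ((356.1036071777344, 177.96823120117188), (50.298805236816406, 20.07747459411621), 86.98721313476562)
```

Call:
carry_out(
  rows=[
    [0.05, 0, 0, 0],
    [0.1, 0, 0, 0],
    [0.2, 0, 0, 0],
    [0.3, 0, 0, 0],
    [0.4, 0, -0.05, 0],
    [0.5, 0, -0.15, 0],
    [0.6, 0, -0.3, 0],
    [0.7, 0, -0.45, 0],
    [0.8, 0, -0.6, 0],
    [0.9, 0, -0.75, 0],
  ],
)

```text
time: 14.45
eef_pos: [0.435, 0.1375, 0.2932]
ee_rot: [[-0.972, -0.234, 0.0], [-0.234, 0.972, 0.0], [-0.0, 0.0, -1.0]]
force: [-0.2, 0.3, -0.3]
width: 0.601
gripper_force: 0.0
```

```bash
cat > chk.py <<'E'
from h import *
plan((.4734,-.2166,.25),180.9)
s=snap("side")
for r in trace("lifter",s)[:5]:
    ys,xs=np.nonzero(r["pixels"]);print(round(r["conf"],2),np.round(r["rect"]),[np.round(a,1) for a in cv2.minAreaRect(np.stack([xs,ys],1).astype(np.float32))])
a=cv2.imread("pics/side1.png").astype(int);d=np.abs(a-s["img"].astype(int)).sum(2)[228:300,225:285]
for r in d[::2,::1]: print("".join("#" if x>60 else "+" if x>30 else "." for x in r))
E
python3 chk.py
```

```text
t 14.45 pos [0.435  0.1375 0.2932] yaw_y 103.5 q [17.5  0.2 -2.  87.8  0.   4. ] F [-0.2  0.3 -0.3] w 0.601 gf 0.0 
 -> shift [ 0.304 -2.355  0.288] turn -0.645
0.73 [384. 206. 424. 220.] [array([402.8, 212.7]), array([40.7,  7.6]), np.float64(7.4)]
0.67 [240. 236. 254. 289.] [array([246.4, 263. ]), array([49.1,  6.1]), np.float64(81.1)]
0.48 [338. 286. 375. 311.] [array([358.3, 300.3]), array([12.7, 39.5]), np.float64(61.1)]
....++........++++++++++++++++++++++++++++.++++++.+..+++++++
....+..........+++++++++++++++++++++++++...+.+...+.+.+++++++
.........+.....+++++++++++++++++++++++.++.+.++.+..+++.+.++++
.............+.+++++++++++++++++++++++..+.+.+.+...+........+
.......+++++...++++++++++++++++++++.+..++.++.+.......+.+....
++++++++++++..+####++++++++++++..+.+++.+.++++....+.......++.
.+++++++++++++######+++++++++.+..+++..++..++..+.......+....+
.++.++++++++++#####++++++++.+++++++++..++..++++......+++++++
...+.+++++.+++++##+..+++++++++++++++.++.+++..+.+.+++++++++++
.....+++.+.++++########+++++++++++++++++.++.++...+.+++++++++
.......++..++++########+++++++++++++++++++++.+.+...+++######
[... 825 characters left out ...]
#############################
#########++#################################################
#########.+#################################################
#########++#################################################
++++++###+.#################################################
+++++++++.++################################################
++++++++++.+################################################
++++++++++..+++++++++++++++#################################
##+++++++....+..+++++++++++++++#############################
####++++.................+........+.+++++++#################
#####+###++...+.+....++.......................+#############
#######++++..++++++....+............+.......+++#############
```

```bash
cat > hang.py <<'E'
from h import *
bend=np.array([.6197,.1822,.206]);d=np.array([.972,.234,0]);n=np.array([-.234,.972,0])
for k in range(2):
  s=snap("side")
  for r in trace("lifter",s)[:5]:
    if not(230<r["rect"][0]<262 and r["rect"][3]>265): continue
    ys,xs=np.nonzero(r["pixels"]);Q=[]
    for x,y in zip(xs,ys):
        e,v=ray(s,x,y);X=e+v*((bend-e)@n)/(v@n)-bend;Q.append([X@d,X[2]])
    Q=np.array(Q)*1000
    for z in range(20,-130,-15):
        m=np.abs(Q[:,1]-z)<6
        if m.any():print(z,"x from",np.round(Q[m,0].min()),"to",np.round(Q[m,0].max()),m.sum())
    c=Q[Q[:,1]<-45];print("lean deg (x per -z)",np.degrees(np.arctan(np.polyfit(c[:,1],c[:,0],1)[0])))
print(get_state()["time"])
E
python3 hang.py
```

```text
5 x from 13.0 to 22.0 16
-10 x from 11.0 to 26.0 27
-25 x from 12.0 to 24.0 23
-40 x from 15.0 to 23.0 16
-55 x from 19.0 to 24.0 10
-70 x from 20.0 to 23.0 7
-85 x from 18.0 to 24.0 9
-100 x from 16.0 to 25.0 16
-115 x from 17.0 to 28.0 20
lean deg (x per -z) -2.6441242224773793
-10 x from 14.0 to 21.0 9
-25 x from 14.0 to 25.0 21
-40 x from 15.0 to 26.0 20
-55 x from 19.0 to 27.0 15
-70 x from 22.0 to 28.0 9
-85 x from 26.0 to 29.0 3
-100 x from 27.0 to 29.0 3
-115 x from 31.0 to 31.0 2
lean deg (x per -z) -7.787603555853998
14.75
```

Call:
carry_out(
  rows=[
    [0.01, -0.1, 0, -0.058],
    [0.02, -0.2, 0, -0.117],
    [0.04, -0.3, 0, -0.176],
    [0.05, -0.4, 0, -0.235],
    [0.06, -0.5, 0, -0.294],
    [0.08, -0.6, 0, -0.353],
    [0.09, -0.7, 0, -0.412],
    [0.1, -0.8, 0, -0.471],
    [0.12, -0.9, 0, -0.53],
    [0.13, -1, 0, -0.59],
  ],
  grip=0.26,
)

```text
time: 15.58
eef_pos: [0.4527, -0.0132, 0.2904]
ee_rot: [[-0.093, -0.996, -0.003], [-0.996, 0.093, 0.0], [0.0, 0.003, -1.0]]
force: [-0.1, 0.7, -0.5]
width: 0.374
gripper_force: 0.0
```

Call:
carry_out(
  rows=[
    [0.06, -0.01, 0, -0.01],
    [0.13, -0.03, 0, -0.02],
    [0.2, -0.04, 0, -0.03],
    [0.27, -0.06, 0, -0.04],
    [0.34, -0.07, 0, -0.05],
    [0.41, -0.09, 0, -0.055],
    [0.48, -0.1, 0, -0.055],
    [0.55, -0.12, 0, -0.055],
    [0.62, -0.13, 0, -0.055],
    [0.67, -0.14, 0, -0.055],
  ],
)

```text
time: 16.42
eef_pos: [0.4638, -0.1156, 0.2915]
ee_rot: [[0.015, -1.0, -0.001], [-1.0, -0.015, 0.0], [-0.0, 0.001, -1.0]]
force: [-0.5, -0.1, -0.4]
width: 0.369
gripper_force: 0.0
```

Call:
carry_out(
  rows=[
    [0.06, -0.01, 0, 0],
    [0.13, -0.03, 0, 0],
    [0.2, -0.04, 0, 0],
    [0.27, -0.05, 0.05, 0],
    [0.34, -0.06, 0.1, 0],
    [0.41, -0.06, 0.15, 0],
    [0.48, -0.07, 0.2, 0],
    [0.55, -0.07, 0.25, 0],
    [0.62, -0.07, 0.28, 0],
    [0.67, -0.07, 0.3, 0],
  ],
)

```text
time: 17.25
eef_pos: [0.4755, -0.216, 0.2459]
ee_rot: [[0.015, -1.0, -0.001], [-1.0, -0.015, 0.0], [-0.0, 0.001, -1.0]]
force: [0.1, -0.6, 0.3]
width: 0.368
gripper_force: 0.0
```

```bash
python3 - <<'E'
from h import *
plan((.4734,-.2166,.112),180.9)
w=snap("wrist")
# bar: gradient-based search along columns: sample brightness across bar (world x) at z=.128 for several y
g=cv2.cvtColor(w["img"],cv2.COLOR_BGR2GRAY).astype(np.float32)
for y in(-.27,-.25,-.235,-.2,-.18,-.165):
    xs=np.arange(.45,.50,.002);P=np.array([proj(w,(x,y,.128)) for x in xs]).astype(np.float32)
    v=cv2.remap(g,P[:,0].reshape(1,-1),P[:,1].reshape(1,-1),cv2.INTER_LINEAR)[0]
    print(y,v.astype(int).tolist())
for n in("hood_bar","hood"):
    for r in look_for(n,w)[:2]:print(n,r)
print("bar px",proj(w,(.4734,-.2166,.128)),proj(w,(.4726,-.1636,.128)),proj(w,(.4742,-.2696,.128)))
s=snap("side")
for r in look_for("lifter",s)[:5]:print(np.round(r["rect"]),round(r["conf"],2))
cv2.imwrite("pics/w6.png",w["img"])
E
python3 hang.py
```

```text
t 17.25 pos [ 0.4755 -0.216   0.2459] yaw_y -179.1 q [ -24.4    7.    -0.7   82.4   -0.  -115.3] F [ 0.1 -0.6  0.3] w 0.368 gf 0.0 
 -> shift [0.004 0.013 0.893] turn -0.0
-0.27 [110, 84, 83, 81, 102, 118, 119, 118, 119, 119, 119, 153, 172, 171, 162, 142, 147, 137, 127, 119, 119, 120, 121, 130, 130]
-0.25 [105, 83, 84, 82, 94, 118, 118, 115, 113, 90, 115, 160, 181, 162, 134, 101, 104, 80, 57, 58, 57, 57, 57, 57, 58]
-0.235 [59, 49, 48, 49, 65, 68, 68, 62, 57, 57, 77, 97, 108, 114, 104, 75, 68, 69, 68, 69, 68, 70, 69, 69, 69]
-0.2 [58, 50, 49, 49, 67, 69, 68, 57, 46, 20, 76, 100, 110, 113, 100, 95, 96, 95, 38, 14, 46, 68, 69, 69, 69]
-0.18 [55, 49, 49, 53, 67, 69, 69, 58, 44, 24, 82, 102, 111, 112, 98, 94, 95, 91, 34, 18, 51, 69, 68, 69, 69]
-0.165 [53, 48, 48, 54, 68, 68, 62, 56, 42, 30, 85, 103, 112, 112, 98, 91, 91, 87, 44, 36, 60, 70, 70, 70, 69]
hood_bar {'rect': [37.7, 90.8, 325.2, 349.8], 'conf': 0.67}
hood {'rect': [35.0, 89.1, 325.9, 351.6], 'conf': 0.82}
hood {'rect': [35.2, 81.4, 369.5, 348.4], 'conf': 0.6}
bar px [318.96412115 228.22874429] [318.74637921 293.52383292] [319.13468895 155.46832072]
[242. 239. 249. 289.] 0.46
[381. 208. 427. 222.] 0.42
5 x from 13.0 to 20.0 13
-10 x from 11.0 to 24.0 23
-25 x from 9.0 to 22.0 22
-40 x from 13.0 to 21.0 16
-55 x from 11.0 to 22.0 17
-70 x from 12.0 to 20.0 16
-85 x from 13.0 to 21.0 14
-100 x from 14.0 to 19.0 11
-115 x from 12.0 to 20.0 16
lean deg (x per -z) 0.5049415950490768
5 x from 13.0 to 22.0 16
-10 x from 11.0 to 24.0 22
-25 x from 9.0 to 22.0 18
-40 x from 13.0 to 18.0 9
-55 x from 12.0 to 19.0 13
-70 x from 12.0 to 20.0 16
-85 x from 10.0 to 21.0 17
-100 x from 9.0 to 22.0 19
-115 x from 9.0 to 23.0 23
lean deg (x per -z) 0.10166564725878728
17.7
```

Lifter hangs plumb and still, 16 mm behind the bend. The bar's bright band lies at x 0.470–0.479, under the fingers. Descending, then pinching.

Call:
carry_out(
  rows=[
    [0, 0.007, 0.1, 0],
    [0, 0.007, 0.2, 0],
    [0, 0.007, 0.3, 0],
    [0, 0.007, 0.4, 0],
    [0, 0.007, 0.5, 0],
    [0, 0.007, 0.6, 0],
    [0, 0.007, 0.7, 0],
    [0, 0.007, 0.78, 0],
    [0, 0.007, 0.85, 0],
    [0, 0.007, 0.89, 0],
  ],
)

```text
time: 18.53
eef_pos: [0.4745, -0.2144, 0.1125]
ee_rot: [[0.016, -1.0, -0.001], [-1.0, -0.016, 0.0], [-0.0, 0.001, -1.0]]
force: [0.2, -0.0, 0.6]
width: 0.373
gripper_force: 0.0
```

Call:
carry_out(
  rows=[
    [0, 0, 0, 0],
    [0, 0, 0, 0],
    [0, 0, 0, 0],
    [0, 0, 0, 0],
    [0, 0, 0, 0],
    [0, 0, 0, 0],
    [0, 0, 0, 0],
    [0, 0, 0, 0],
    [0, 0, 0, 0],
    [0, 0, 0, 0],
  ],
  grip=1,
  newtons=40,
)

```text
time: 19.37
eef_pos: [0.4742, -0.2147, 0.1137]
ee_rot: [[0.015, -1.0, -0.001], [-1.0, -0.015, 0.0], [-0.0, 0.001, -1.0]]
force: [-5.0, 0.3, 0.2]
width: 0.098
gripper_force: 39.1
```

```bash
python3 - <<'E'
from h import *
plan((.4734,-.2166,.112),180.9)
s=get_state();p=np.array(s["eef_pos"]);R=np.array(s["ee_rot"])
r=np.hypot(.225,.026);a0=np.arctan2(.026,.225)
# arc relative to the present pose, in tool axes (scaled)
for k in range(0,65,3):
    t=np.radians(k);dx=.225-r*np.cos(a0+t);dz=r*np.sin(a0+t)-.026
    c,n=np.cos(np.radians(.9)),np.sin(np.radians(.9))
    d=R.T@np.array([dx*c,dx*n,dz])/.15
    print(k,np.round(d,3))
E
```

```text
t 19.37 pos [ 0.4742 -0.2147  0.1137] yaw_y -179.1 q [ -24.4    8.3  -15.9   65.9   -0.  -115.2] F [-5.   0.3  0.2] w 0.098 gf 39.1 
 -> shift [0.012 0.005 0.011] turn -0.0
0 [0. 0. 0.]
3 [-0.    -0.011 -0.078]
6 [-0.    -0.026 -0.156]
9 [-0.    -0.045 -0.233]
12 [-0.    -0.068 -0.308]
15 [-0.    -0.096 -0.382]
18 [-0.    -0.126 -0.455]
21 [-0.    -0.161 -0.526]
24 [-0.    -0.2   -0.595]
27 [-0.    -0.241 -0.662]
30 [-0.    -0.287 -0.727]
33 [-0.    -0.336 -0.789]
36 [-0.    -0.387 -0.849]
39 [-0.    -0.442 -0.906]
42 [-0.   -0.5  -0.96]
45 [-0.    -0.561 -1.01 ]
48 [-0.    -0.624 -1.058]
51 [-0.    -0.69  -1.102]
54 [-0.    -0.757 -1.143]
57 [-1.00e-03 -8.27e-01 -1.18e+00]
60 [-1.000e-03 -8.990e-01 -1.213e+00]
63 [-1.000e-03 -9.720e-01 -1.243e+00]
```

Call:
carry_out(
  rows=[
    [0, -0.005, -0.039, 0],
    [0, -0.018, -0.117, 0],
    [0, -0.035, -0.195, 0],
    [0, -0.068, -0.308, 0],
    [0, -0.096, -0.382, 0],
    [0, -0.126, -0.455, 0],
    [0, -0.161, -0.526, 0],
    [0, -0.2, -0.595, 0],
    [0, -0.241, -0.662, 0],
    [0, -0.287, -0.727, 0],
  ],
)

```text
time: 20.2
eef_pos: [0.5168, -0.2143, 0.2242]
ee_rot: [[0.015, -1.0, -0.002], [-1.0, -0.015, -0.001], [0.001, 0.002, -1.0]]
force: [-7.9, -1.2, 2.5]
width: 0.1
gripper_force: 39.0
```

```bash
cat > ang.py <<'E'
from h import *
plan((.606,-.2125,.293),180.9)
s=get_state();p=np.array(s["eef_pos"])
# hood angle from TCP displacement since the pinch (bar was at .4742,.., TCP .1137)
b=np.array([.225,.026])+[-(p[0]-.4742),p[2]-.1137]
print("angle est",np.degrees(np.arctan2(b[1],b[0])-np.arctan2(.026,.225)),"r",np.hypot(*b))
E
python3 ang.py
```

```text
t 20.2 pos [ 0.5168 -0.2143  0.2242] yaw_y -179.1 q [-2.250e+01  1.100e+01  1.400e+00  8.040e+01 -1.000e-01 -1.133e+02] F [-7.9 -1.2  2.5] w 0.1 gf 39.0 
 -> shift [-0.003 -0.594 -0.46 ] turn -0.0
angle est 30.208648834401945 r 0.2278238301744544
```

Call:
carry_out(
  rows=[
    [0, -0.049, -0.062, 0],
    [0, -0.1, -0.122, 0],
    [0, -0.155, -0.179, 0],
    [0, -0.213, -0.233, 0],
    [0, -0.274, -0.283, 0],
    [0, -0.337, -0.331, 0],
    [0, -0.403, -0.375, 0],
    [0, -0.47, -0.416, 0],
    [0, -0.53, -0.448, 0],
    [0, -0.56, -0.463, 0],
  ],
)

```text
time: 21.03
eef_pos: [0.6029, -0.2134, 0.2953]
ee_rot: [[0.015, -1.0, 0.004], [-1.0, -0.015, -0.002], [0.002, -0.004, -1.0]]
force: [-4.3, -1.5, 7.0]
width: 0.094
gripper_force: 41.2
```

```bash
python3 ang.py; python3 - <<'E'
from h import *
h=np.array([.6985,-.2125,.102]);c,n=np.cos(np.radians(.9)),np.sin(np.radians(.9))
def pt(t,x,y,z):
    X=x*np.cos(t)+z*np.sin(t);Z=-x*np.sin(t)+z*np.cos(t);return h+[X*c-y*n,X*n+y*c,Z]
for nm in("side","top"):
    p=snap(nm);r=trace("hood",p)[:1]
    if not r: print(nm,"none");continue
    print(nm,np.round(r[0]["rect"]),round(r[0]["conf"],2))
    for a in(0,45,55,60,65):
        L=np.array([proj(p,pt(np.radians(a),x,y,z)) for x in(-.18,0) for y in(-.1,.1) for z in(0,.043)]);print(a,np.round([*L.min(0),*L.max(0)]))
E
python3 hang.py
```

```text
t 21.03 pos [ 0.6029 -0.2134  0.2953] yaw_y -179.1 q [ -19.5   21.    23.5   92.2   -0.  -110.4] F [-4.3 -1.5  7. ] w 0.094 gf 41.2 
 -> shift [-0.006 -0.021  0.015] turn -0.0
angle est 58.52167224671234 r 0.2288645730679415
side [262. 147. 320. 219.] 0.69
0 [270. 180. 347. 230.]
45 [261. 151. 332. 220.]
55 [260. 145. 324. 220.]
60 [259. 143. 320. 220.]
65 [259. 141. 316. 220.]
top [370. 140. 425. 183.] 0.87
0 [368. 151. 449. 224.]
45 [369. 140. 459. 199.]
55 [369. 139. 460. 188.]
60 [369. 139. 461. 182.]
65 [369. 138. 461. 175.]
5 x from 10.0 to 23.0 21
-10 x from 9.0 to 24.0 26
-25 x from 9.0 to 24.0 24
-40 x from 13.0 to 21.0 16
-55 x from 11.0 to 22.0 19
-70 x from 12.0 to 20.0 16
-85 x from 13.0 to 21.0 14
-100 x from 14.0 to 19.0 11
-115 x from 12.0 to 20.0 13
lean deg (x per -z) 0.8089829467471003
5 x from 13.0 to 22.0 16
-10 x from 11.0 to 24.0 23
-25 x from 9.0 to 22.0 22
-40 x from 13.0 to 21.0 16
-55 x from 11.0 to 22.0 19
-70 x from 12.0 to 20.0 16
-85 x from 13.0 to 21.0 14
-100 x from 14.0 to 19.0 11
-115 x from 12.0 to 18.0 12
lean deg (x per -z) 0.8675463967460394
21.4333
```

Call:
carry_out(
  rows=[
    [0, -0.008, -0.004, 0],
    [0, -0.015, -0.007, 0],
    [0, -0.022, -0.01, 0],
    [0, -0.022, -0.01, 0],
    [0, -0.022, -0.01, 0],
    [0, -0.022, -0.01, 0],
    [0, -0.022, -0.01, 0],
    [0, -0.022, -0.01, 0],
    [0, -0.022, -0.01, 0],
    [0, -0.022, -0.01, 0],
  ],
)

```text
time: 22.27
eef_pos: [0.6054, -0.2133, 0.2965]
ee_rot: [[0.015, -1.0, 0.004], [-1.0, -0.015, -0.002], [0.002, -0.004, -1.0]]
force: [-4.0, -0.3, 7.3]
width: 0.095
gripper_force: 41.3
```

```bash
python3 ang.py; python3 -c "
from bench import *
print(sign_off())"
```

```text
t 22.27 pos [ 0.6054 -0.2133  0.2965] yaw_y -179.1 q [ -19.4   21.3   24.1   92.5   -0.  -110.3] F [-4.  -0.3  7.3] w 0.095 gf 41.3 
 -> shift [-0.006 -0.004  0.023] turn -0.0
angle est 59.22109813359721 r 0.22888507999173657
the job is handed in; nothing more can be done
None
```

The lifter is hanging still by its ring on the hook, about 16 mm behind the bend. The hood is held open at about 59° with the arm still gripping the bar. The job was handed in at 22.3 s; sign-off returned no verdict, and I did not re-check the bystanders' positions.

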